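# Knock a jammed spacer out of the lock-up plate and put it away

## Robot

A 6-joint arm with a two-finger parallel gripper is mounted at the origin on the work surface. World frame = base frame: x ahead of the robot, y to its left, z up, the work surface at z = 0. Lengths are in m, angles in rad, forces in N, time in s.
With the tool pointing down it reaches from about 0.325 to 1 m from the base axis. Payload 5.1 kg.
Tool frame: the origin (TCP) lies on the centre line of the jaws, within the pads' length; the fingertips stand 14 mm ahead of it and the grasp point (between the pads) lies 5 mm behind it; z points along the fingers, y is the direction in which the jaws open and shut (so a half turn about z gives the same grasp; the last joint's range is limited). The gripper opens to 85 mm and grips with 20 to 120 N. Pads are 22 mm wide; open, the fingers measure 114 mm over their backs; the gripper's body (76 mm by 85 mm) begins 54 mm behind the grasp point. The pads swing forward as they close: fully open they stand 13 mm farther back than shut.
Start: joints at [-1.381, 0.124, 1.65, -0, 1.367, -0.083], TCP at [0.175, -0.626, 0.245] pointing down, gripper open.
Joint ranges: [-2.61, 2.61], [-1.02, 2.33], [0.03, 2.71], [-1.35, 4.49], [0.32, 2.68], [-2.91, 2.91]. Speed limits (rad/s): [2.57, 2.57, 3.14, 3.14, 3.14, 3.14].

## Interface

Orientations are given as a unit quaternion [x, y, z, w].
In Python, from bench import robot, imaging gives the robot as it stands.
- The arm moves only by the tool play_rows, never from a script. Its argument "motion" is a list of rows, each a list of 5 numbers: the shift along the world's x, y, z scaled (see below), then the turn about the world's z scaled (see below), then the closure in counts, from 0 (fully open) to 255 (shut). In form: [[tx, ty, tz, twist, jaw], ...]. A call has 1 to 5 rows; each row shifts and turns the pose as measured when the row begins; what a row does not reach is not made up. The controller multiplies each number of a shift by 0.15 m and each number of a turn by 2 rad. A row lasts 1/8 s, in which the tool goes at most 62.5 mm and 10.7 degrees, less where a joint would pass 70% of its speed; a pose out of reach is approached as far as the arm can. A call with a number of a shift or a turn outside -1 to 1 is refused whole. A call with a gripper value outside its range is refused whole. The fingers move at their own pace and stop on an object; "squeeze" is the grip in N (left out, the last holds). Time passes only in rows, so rows that do not move let the fingers close. It gives the time, the measured TCP pose, the force and the opening at its end, in the units of the state.
- robot.observe(): the state, without advancing time (a new reading comes with each control period).
- imaging.camera(name): name is "side" or "top" or "wrist"; returns a dict with "pixels" (384x512x3 uint8, red, green, blue), "camera_matrix" (3x3 intrinsics, pixels), "k1" (the pictures are not rectified: a ray, as slopes to the right and down, at radius r is drawn at 1 + k1 r^2 times it, then the intrinsics apply), "rvec" (rotation vector, rad) and "tvec" (3), from world to camera coordinates, as OpenCV has them. Camera axes: x right, y down, z forward; pixel columns grow to the right and rows downward; lengths in m; the calibration is good to about 2 mm. A picture is of the moment at which its call begins. There is no depth.
- robot.hand_in(): hands the job in, once; it reports no verdict.
The state is a dict: "time_s": time; "joint_positions": joint angles; "joint_velocities": joint speeds; "joint_efforts": joint torques, N m; "tool_pos": TCP position; "tool_rot": TCP orientation; "ft_force": force on the tool from outside, world axes, zero at the start; "ft_torque": the same for the moment, N m; "gripper_width": opening from 0.0 (shut) to 1.0 (fully open).
Only numpy, scipy, OpenCV 4.12 (cv2) and the standard library are available. Lean on these libraries where they do the work, as an engineer would, in place of code of your own. Each camera call takes 0.05 s, during which the arm holds its last target.

## Task

The long T-shaped metal spacer is jammed under the lips of the steel lock-up plate. Pick up the tall wooden block and, with the block, push the spacer along its slot until it is wholly out from under the lips and in the open bay; do not touch the spacer with the gripper while it is still jammed. Stand the block back upright on the bare table, then lift the spacer out and set it upright on its foot in the empty yellow tray.

Things in the scene. Friction and masses are not known exactly. Their poses are not given: they have to be found in the camera images.
- spacer: aluminium bar of inverted-T section, 90 mm long (own y), 0.2 kg: foot 40 wide (x) by 10 high, web on it 20 wide, 42 high, full length. Origin: centre of underside, z up. Starts jammed in the plate's slot, y along plate y, origin 8 mm above table, 25-35 mm to plate -y; 8-15 N of push moves it. The loose 60 mm one is not meant.
- block: plain hardwood block, 45 mm square and 85 mm tall, 0.15 kg, standing on the bare table to the robot's right of the plate. Origin: centre of its underside; x and y square to its side faces, z up. Held with its underside 30 to 40 mm above the table it clears lips and stops and meets the end of the spacer's web. The lower blocks (30 mm tall or less) are not meant.
- plate: fixed steel plate 110 (x) by 250 mm (y -100 to 150), 8 thick. Origin: on the table, on the slot's midline. Slot along y (robot's left). Lips over the foot at y -50 to 0, 26 mm gap for the web, tops 27 mm above table (bolts 30). Open bay y 0 to 140: foot is clear of lips when the spacer's origin is at y 48 or more. Stops 20 mm high at y -90 and 140: it can leave to +y only.
- tray: empty yellow open tray, fixed to the table to the robot's left of the plate, outside 140 mm (x) by 160 mm (y) by 30 mm high, walls and floor 5 mm thick. Origin: centre of its underside; z up.
Mind the look-alikes: they are no part of the job. Leave any green look-alike of the spacer alone. What is shaped like the block but purple is not meant.

How it is judged:
On the way, in this order (a step that is already met when the one before it is completed fails the run):
1. the block pushes the jammed spacer (contact force between block and spacer above 1 N and y of spacer in the frame of plate below 0.03 m).
2. the spacer is wholly out from under the lips, in the open bay (y of spacer in the frame of plate above 0.046 m and z of spacer in the frame of plate below 0.02 m), for 0.1 s.
At the end, for the whole second after the job is handed in: The spacer stands on its foot on the floor of the tray, inside its walls (foot less than 7 mm above the tray's floor, within 10 degrees of upright), released and at rest; the block stands upright (within 10 degrees) on the bare table, released and at rest (x of spacer in the frame of tray between -0.047 and 0.047 m and y of spacer in the frame of tray between -0.055 and 0.055 m and z of spacer in the frame of tray below 0.012 m and angle between each of spacer, block's own z axis and vertical below 0.17 rad and linear speed of each of spacer, block below 0.02 m/s and height (world z) of block between -0.01 and 0.004 m); the robot touches nothing.
It fails at once if the gripper touches the spacer while its foot is still under the lips (contact force between the fingers and spacer above 1 N and y of spacer in the frame of plate below 0.044 m and z of spacer in the frame of plate below 0.02 m).
It also fails if it takes over 64 s, if anything falls off the work surface, if the arm or the gripper's body presses on something with over 40 N, if the wrist force passes 120 N, or if a joint passes its speed limit or range.

## Working session

There is one attempt and no reset: what is moved stays moved. The work goes in short steps, Python scripts to look and compute and a tool call to move; the robot and the scene stay as the last step left them, time stands still between calls to the robot, and variables do not carry over. Pictures are saved under pics/ and viewed, and the job is handed in when it is done.

Besides the shell and the picture viewer there is one more tool, called in YAML: its name, and indented under it one key for each argument. play_rows: Moves the arm, as the interface text tells. Its arguments: {"type":"object","properties":{"motion":{"type":"array"},"squeeze":{"type":"number"}},"required":["motion"]}

```bash
mkdir -p pics; ls; cat > h.py <<'E'
import numpy as np, cv2
from bench import robot, imaging
def cam(n): return imaging.camera(n)
def ray(c,u,v):
    K=np.array(c["camera_matrix"]);k=c["k1"]
    x=(u-K[0,2])/K[0,0];y=(v-K[1,2])/K[1,1]
    p=cv2.undistortPoints(np.array([[[u,v]]],float),K,np.array([k,0,0,0.]))[0,0]
    R=cv2.Rodrigues(np.array(c["rvec"],float))[0];t=np.array(c["tvec"],float).ravel()
    return -R.T@t, R.T@np.array([p[0],p[1],1])
def onz(c,u,v,z):
    o,d=ray(c,u,v);return o+d*(z-o[2])/d[2]
def proj(c,P):
    return cv2.projectPoints(np.array(P,float).reshape(-1,1,3),np.array(c["rvec"],float),np.array(c["tvec"],float),np.array(c["camera_matrix"]),np.array([c["k1"],0,0,0.]))[0][:,0]
def save(c,f,s=1,crop=None):
    im=c["pixels"][:,:,::-1]
    if crop: a,b,w,h=crop; im=im[b:b+h,a:a+w]
    cv2.imwrite("pics/"+f,cv2.resize(im,None,fx=s,fy=s,interpolation=cv2.INTER_CUBIC))
E
python3 - <<'E'
from h import *
import pickle
d={}
for n in["side","top","wrist"]:
    c=cam(n);d[n]=c;save(c,n+"0.png",1.5)
    o,_=ray(c,256,192);print(n,o.round(3),onz(c,256,192,0).round(3),c["k1"])
pickle.dump(d,open("c0.pkl","wb"))
print(robot.observe())
E
```

```text
pics
side [0.045 0.76  0.809] [ 0.518 -0.064  0.   ] -0.05018826040271437
top [ 0.397 -0.     0.866] [ 0.478 -0.023  0.   ] 0.0197912392498778
wrist [ 0.251 -0.604  0.373] [ 0.13 -0.63  0.  ] 0.006683627285634866
{'time_s': 0.15, 'joint_positions': array([-1.38058295e+00,  1.24349976e-01,  1.65134290e+00,  1.91651242e-06,
        1.36752943e+00, -8.25934461e-02]), 'joint_velocities': array([-0.00102233, -0.00141111, -0.00464532, -0.00019832, -0.00051689,
        0.00144373]), 'joint_efforts': array([ 4.78413972e-05, -4.24227834e+01, -3.66013956e+01, -8.86786188e-05,
        4.67002756e-03, -8.24955464e-06]), 'tool_pos': array([ 0.17502401, -0.62552363,  0.24434913]), 'tool_rot': array([ 9.90711168e-01,  1.35980581e-01, -4.28876881e-05, -8.13698920e-04]), 'ft_force': array([ 0.08864526,  0.39912907, -0.10648627]), 'ft_torque': array([ 0.00368484, -0.06015239, -0.01376553]), 'gripper_width': 1.0035912986378481}
```

View pics/top0.png

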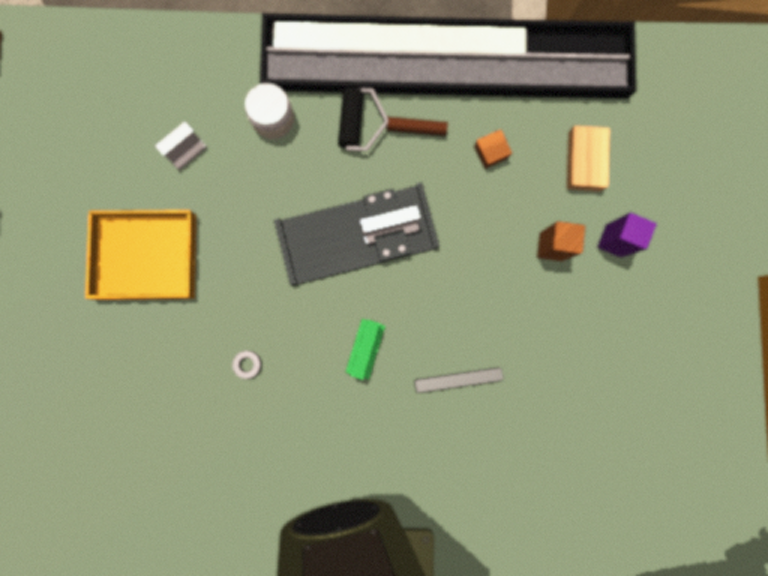

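View pics/side0.png

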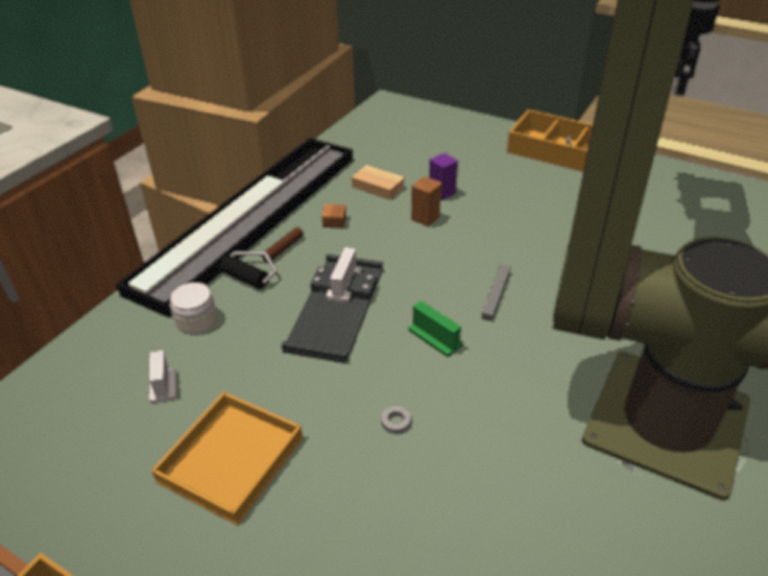

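View pics/wrist0.png

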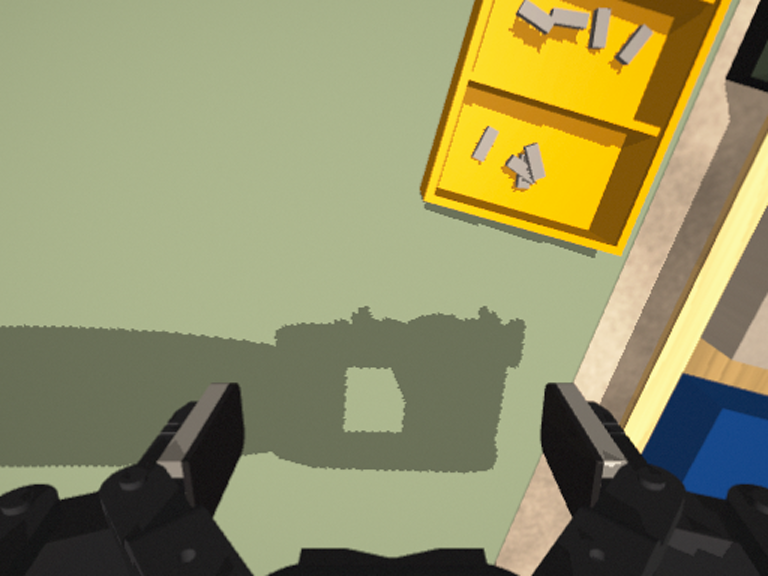

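Pixels here are in the 1.5x top picture.
- **Block candidates:** tall brown block (563,240), low brown cube (493,148), flat beige block (590,157) and purple tall block (628,234). I choose the one at (563,240).
- **Spacer candidates:** bar in the plate (391,222), loose short one (180,145) and green one (365,350). I choose the one in the plate.
- **Tray:** the yellow one at (140,255). The yellow box at the table's edge, seen in the side view, is a divided parts bin, so it isn't the tray.

Next, a close crop to check and measure.

```bash
python3 - <<'E'
from h import *
import pickle
d=pickle.load(open("c0.pkl","rb"));c=d["top"]
save(c,"crop_top.png",3.0,(175,105,265,100))
save(d["side"],"crop_side.png",4.0,(180,90,140,150))
hsv=cv2.cvtColor(c["pixels"],cv2.COLOR_RGB2HSV)
def blob(m,near):
    n,l,s,ce=cv2.connectedComponentsWithStats(m.astype(np.uint8))
    i=1+min([i for i in range(n-1) if s[i+1,4]>80],key=lambda i:np.hypot(*(ce[i+1]-near)))
    return (l==i).astype(np.uint8)
def rect(m,z,name):
    cn=max(cv2.findContours(m,0,1)[0],key=cv2.contourArea)
    P=np.array([onz(c,*p[0],z)[:2] for p in cn],np.float32)
    r=cv2.minAreaRect(P);print(name,np.round(r[0],4),np.round(r[1],4),round(r[2],2),s_(m))
    return r
s_=lambda m:int(m.sum())
print(hsv[160,378],hsv[165,366],hsv[147,260],hsv[168,93],hsv[165,200])
# tray
m=(hsv[...,0]>12)&(hsv[...,0]<30)&(hsv[...,1]>150)
rect(blob(m,(93,168)),0.030,"tray")
H,S,V=[hsv[...,i].astype(int) for i in range(3)]
rect(blob((S<90)&(V<85)&~((H>35)&(H<90)&(S>60)),(240,157)),0.008,"plate")
rect(blob((V>200)&(S<60),(260,146)),0.060,"webtop")
m=(H<16)&(S>120)&(V>60)
b=blob(m,(375,160));print(cv2.boundingRect(b))
for y,x in [(155,380),(160,380),(160,366),(165,364),(153,384)]: print(y,x,hsv[y,x])
E
```

```text
[ 12 182 199] [ 12 177  75] [ 50   3 249] [ 23 187 246] [30 14 91]
tray [0.5218 0.3625] [0.1411 0.1673] 1.54 4215
plate [ 0.5309 -0.0293] [0.079  0.0316] 79.2 123
webtop [ 0.5807 -0.0283] [0.0199 0.0892] 15.93 323
(359, 148, 31, 26)
155 380 [ 13 182 198]
160 380 [ 13 182 200]
160 366 [ 12 182  77]
165 364 [ 11 179  74]
153 384 [ 13 184 197]
```

View pics/crop_top.png

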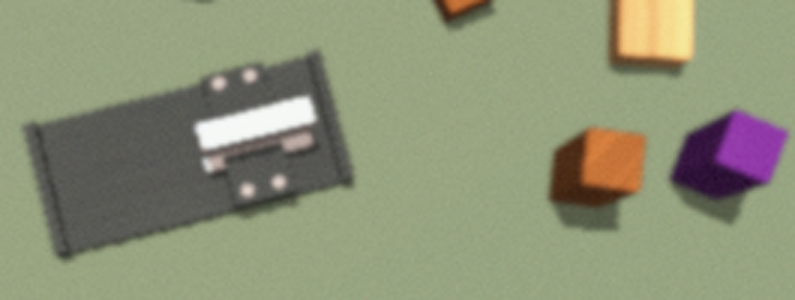

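View pics/crop_side.png

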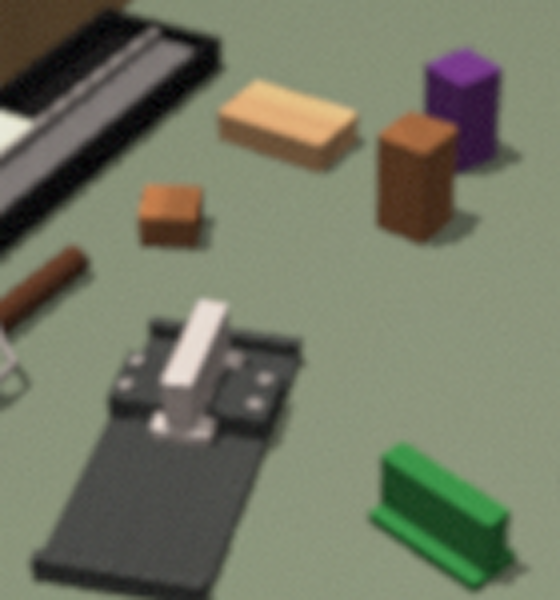

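```bash
python3 - <<'E'
from h import *
import pickle
d=pickle.load(open("c0.pkl","rb"));c=d["top"]
hsv=cv2.cvtColor(c["pixels"],cv2.COLOR_RGB2HSV)
H,S,V=[hsv[...,i].astype(int) for i in range(3)]
m=((H<18)&(S>120)&(V>130)).astype(np.uint8)
n,l,s,ce=cv2.connectedComponentsWithStats(m)
i=l[157,380];cn=max(cv2.findContours((l==i).astype(np.uint8),0,1)[0],key=cv2.contourArea)
for z in(0.085,):
    P=np.array([onz(c,*p[0],z)[:2] for p in cn],np.float32);print("block",cv2.minAreaRect(P))
f=lambda x,y,z:onz(c,175+(x-1)/3,105+(y-1)/3,z)[:2].round(4)
A,B,C,D=[f(*p,0.02) for p in[(25,125),(65,257),(318,53),(352,183)]]
print(A,B,C,D)
for p,q in[(C,A),(D,B)]: print(np.linalg.norm(p-q),np.degrees(np.arctan2(*(q-p)[::-1]))-90)
for p,q in[(B,A),(D,C)]: print(np.linalg.norm(p-q),np.degrees(np.arctan2(*(q-p)[::-1])))
# plate mask
m=((S<60)&(V<110)).astype(np.uint8);m=cv2.morphologyEx(m,cv2.MORPH_CLOSE,np.ones((9,9)))
n,l,s,ce=cv2.connectedComponentsWithStats(m);i=l[165,205];print(s[i])
cn=max(cv2.findContours((l==i).astype(np.uint8),0,1)[0],key=cv2.contourArea)
P=np.array([onz(c,*p[0],0.012)[:2] for p in cn],np.float32);print("plate",cv2.minAreaRect(P))
# side camera check: web top
c=d["side"];hsv=cv2.cvtColor(c["pixels"],cv2.COLOR_RGB2HSV)
m=((hsv[...,1]<50)&(hsv[...,2]>200)).astype(np.uint8)
g=lambda x,y,z:onz(c,180+(x-1.5)/4,90+(y-1.5)/4,z)[:2].round(4)
print("web",[g(*p,.06) for p in[(163,382),(191,386),(228,305),(203,300)]])
print("blk",[g(*p,.085) for p in[(378,133),(418,152),(458,128),(416,114)]])
E
```

```text
block ((0.5521568059921265, -0.2960076630115509), (0.04429410770535469, 0.043802447617053986), 82.99227905273438)
[0.5839 0.1567] [0.4773 0.1212] [ 0.6486 -0.08  ] [ 0.5416 -0.1085]
0.24538333276732552 15.28788488978563
0.23853004003688927 15.638545538083733
0.11235572971593391 18.418822794776737
0.11073052876239686 14.914751739540325
[ 184  123  109   69 4143]
plate ((0.5628755688667297, 0.023706912994384766), (0.1184949204325676, 0.24968750774860382), 16.357057571411133)
web [array([0.5765, 0.0178]), array([0.5585, 0.0125]), array([ 0.5823, -0.0726]), array([ 0.6002, -0.0692])]
blk [array([ 0.5762, -0.2793]), array([ 0.5384, -0.2701]), array([ 0.5271, -0.314 ]), array([ 0.5635, -0.3168])]
```

The close crop confirms the choice. The web top is white and sits between the bolted lips. The block is the tall brown one at (380,157) in raw pixels, standing apart from the purple one. Next I move above the block and turn the jaws.

play_rows:
  motion:
    - [0.3,0.265,0,0.09,0]
    - [0.3,0.265,0,0.09,0]
    - [0.3,0.265,0,0.09,0]
    - [0.3,0.265,0,0.09,0]
    - [0.3,0.265,0,0.09,0]
  squeeze: 60

```text
time_s: 0.78
tool_pos: [0.4018, -0.4225, 0.242]
tool_rot: [0.827, 0.562, -0.001, -0.002]
ft_force: [-0.3, -1.1, 0.4]
gripper_width: 0.996
```

play_rows:
  motion:
    - [0.33,0.28,0,0.05,0]
    - [0.33,0.28,0,0.03,0]
    - [0.33,0.28,0,0,0]
    - [0,0,0,0,0]

```text
time_s: 1.27
tool_pos: [0.5462, -0.2969, 0.2408]
tool_rot: [0.776, 0.631, -0.001, -0.002]
ft_force: [-0.2, -0.2, -0.6]
gripper_width: 1.001
```

```bash
cat >> h.py <<'E'
def st():
    o=robot.observe();q=o["tool_rot"];y=np.degrees(2*np.arctan2(q[1],q[0]))-90
    print("t",round(o["time_s"],2),"tcp",o["tool_pos"].round(4),"jaw",round(y,2),"w",round(o["gripper_width"],3),"F",o["ft_force"].round(1))
E
python3 - <<'E'
from h import *
st();c=cam("wrist");save(c,"w1.png",1.5)
import pickle;pickle.dump(c,open("w1.pkl","wb"))
E
```

```text
t 1.27 tcp [ 0.5462 -0.2969  0.2408] jaw -11.77 w 1.001 F [-0.2 -0.2 -0.6]
```

View pics/w1.png

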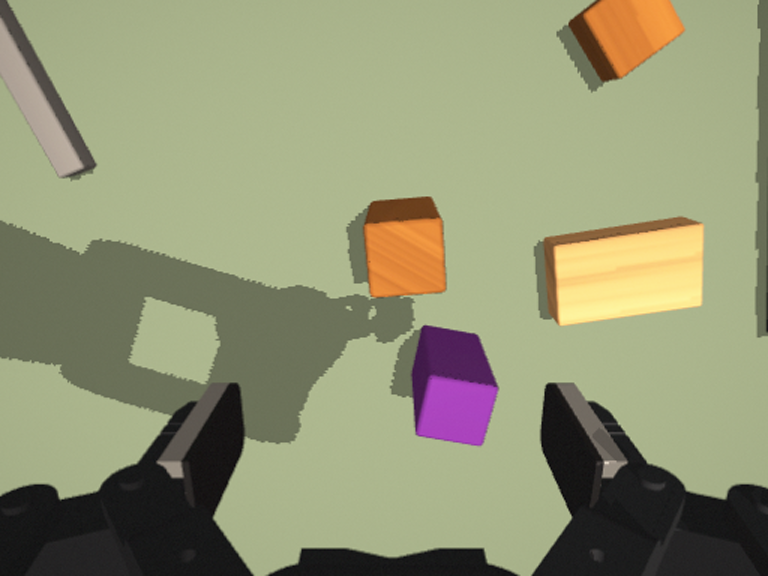

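```bash
python3 - <<'E'
from h import *
import pickle
c=pickle.load(open("w1.pkl","rb"))
hsv=cv2.cvtColor(c["pixels"],cv2.COLOR_RGB2HSV)
m=((hsv[...,0]<20)&(hsv[...,1]>120)&(hsv[...,2]>170)).astype(np.uint8)
n,l,s,ce=cv2.connectedComponentsWithStats(m);i=l[175,270];print(s[i])
cn=max(cv2.findContours((l==i).astype(np.uint8),0,1)[0],key=cv2.contourArea)
P=np.array([onz(c,*p[0],.085)[:2] for p in cn],np.float32);print("block",cv2.minAreaRect(P))
m=((hsv[...,0]>120)&(hsv[...,0]<165)&(hsv[...,1]>80)&(hsv[...,2]>150)).astype(np.uint8)
cn=max(cv2.findContours(m,0,1)[0],key=cv2.contourArea)
P=np.array([onz(c,*p[0],.085)[:2] for p in cn],np.float32);print("purple",cv2.minAreaRect(P))
E
```

```text
[ 243  145   54   53 2512]
block ((0.5530030131340027, -0.29382625222206116), (0.043575357645750046, 0.04355275258421898), 82.84040832519531)
purple ((0.5649312138557434, -0.39745205640792847), (0.04329517483711243, 0.04280630499124527), 67.39445495605469)
```

play_rows:
  motion:
    - [0.043,0.016,-0.3,0.04,0]
    - [0,0,-0.3,0,0]
    - [0,0,-0.3,0,0]
    - [0,0,0,0,0]

```text
time_s: 1.82
tool_pos: [0.5482, -0.2993, 0.1034]
tool_rot: [0.751, 0.66, -0.002, -0.001]
ft_force: [-0.6, 0.0, -0.5]
gripper_width: 1.002
```

```bash
python3 -c "
from h import *
st()"
```

```text
t 1.82 tcp [ 0.5482 -0.2993  0.1034] jaw -7.42 w 1.002 F [-0.6  0.  -0.5]
```

play_rows:
  motion:
    - [0.03,0.033,-0.16,0,0]
    - [0,0.0,-0.16,0,0]
    - [0,0,0,0,0]

```text
time_s: 2.2
tool_pos: [0.5543, -0.2992, 0.0616]
tool_rot: [0.753, 0.658, -0.001, 0.003]
ft_force: [-0.2, -0.1, 0.8]
gripper_width: 0.998
```

```bash
python3 -c "
from h import *
st()"
```

```text
t 2.2 tcp [ 0.5543 -0.2992  0.0616] jaw -7.66 w 0.998 F [-0.2 -0.1  0.8]
```

play_rows:
  motion:
    - [-0.01,0.04,-0.03,0,0]
    - [0,0,0,0,255]
    - [0,0,0,0,255]
    - [0,0,0,0,255]
    - [0,0,0,0,255]
  squeeze: 80

```text
time_s: 2.82
tool_pos: [0.5555, -0.2956, 0.0638]
tool_rot: [0.753, 0.658, 0.0, 0.008]
ft_force: [0.0, 0.0, -1.2]
gripper_width: 0.516
```

play_rows:
  motion:
    - [0,0,0,0,255]
    - [0,0,0,0,255]

```text
time_s: 3.08
tool_pos: [0.5553, -0.2953, 0.0633]
tool_rot: [0.753, 0.658, 0.0, 0.008]
ft_force: [-0.7, 0.1, 0.0]
gripper_width: 0.512
```

```bash
python3 -c "
from h import *
st()"
```

```text
t 3.08 tcp [ 0.5553 -0.2953  0.0633] jaw -7.72 w 0.512 F [-0.7  0.1  0. ]
```

play_rows:
  motion:
    - [0,0,0.2,0,255]
    - [0,0,0.2,0,255]
    - [0.08,0.3,0,0.07,255]
    - [0.08,0.3,0,0.07,255]
    - [0.08,0.3,0,0.07,255]

```text
time_s: 3.7
tool_pos: [0.5906, -0.1595, 0.1238]
tool_rot: [0.597, 0.803, 0.001, 0.007]
ft_force: [0.7, 0.1, -1.5]
gripper_width: 0.52
```

play_rows:
  motion:
    - [0,0,0,0,255]

```text
time_s: 3.82
tool_pos: [0.5909, -0.1568, 0.1235]
tool_rot: [0.595, 0.804, 0.001, 0.007]
ft_force: [0.5, 0.8, -1.4]
gripper_width: 0.516
```

```bash
python3 -c "
from h import *
st();save(cam('top'),'t2.png',3,(200,90,250,120));save(cam('side'),'s2.png',3,(170,80,170,150))"
```

```text
t 3.83 tcp [ 0.5909 -0.1568  0.1235] jaw 16.97 w 0.516 F [ 0.5  0.8 -1.4]
```

View pics/s2.png

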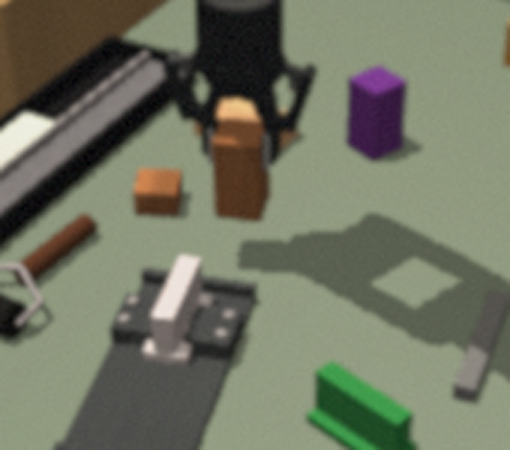

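play_rows:
  motion:
    - [0.05,0.15,-0.07,0,255]
    - [0.04,0.1,-0.07,0,255]
    - [0,0,0,0,255]

```text
time_s: 4.3
tool_pos: [0.6038, -0.1244, 0.1015]
tool_rot: [0.599, 0.801, 0.0, 0.007]
ft_force: [-0.3, -0.4, -1.9]
gripper_width: 0.518
```

```bash
cat >> h.py <<'E'
def rel():
    p=robot.observe()["tool_pos"];a=np.radians(16);d=p[:2]-np.array([.580,-.028])
    print("s(y')",round(d@[-np.sin(a),np.cos(a)],4),"x'",round(d@[np.cos(a),np.sin(a)],4))
E
python3 -c "
from h import *
st();rel();save(cam('top'),'t3.png',4,(240,100,160,100))"
```

```text
t 4.3 tcp [ 0.6038 -0.1244  0.1015] jaw 16.44 w 0.518 F [-0.3 -0.4 -1.9]
s(y') -0.0992 x' -0.0037
```

View pics/t3.png

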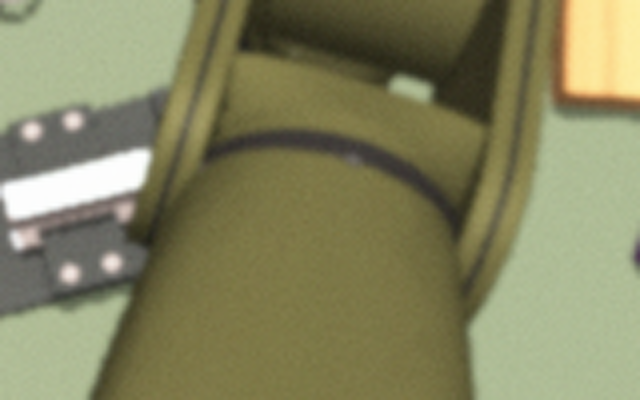

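play_rows:
  motion:
    - [0.01,0.07,-0.015,0,255]
    - [-0.01,0.07,-0.01,0,255]
    - [-0.01,0.07,0,0,255]
    - [-0.018,0.064,0,0,255]
  squeeze: 120

```text
time_s: 4.85
tool_pos: [0.6011, -0.086, 0.1006]
tool_rot: [0.599, 0.8, -0.001, 0.012]
ft_force: [-0.3, -10.4, 2.5]
gripper_width: 0.516
```

```bash
python3 -c "
from h import *
st();rel()"
```

```text
t 4.85 tcp [ 0.6011 -0.086   0.1006] jaw 16.35 w 0.516 F [ -0.3 -10.4   2.5]
s(y') -0.0616 x' 0.0043
```

play_rows:
  motion:
    - [-0.03,0.064,-0.01,0,255]
    - [-0.025,0.064,0,0,255]
    - [-0.02,0.064,0,0,255]
    - [-0.018,0.064,0,0,255]

```text
time_s: 5.35
tool_pos: [0.5948, -0.0638, 0.1069]
tool_rot: [0.596, 0.802, -0.012, 0.035]
ft_force: [1.5, -11.6, -3.0]
gripper_width: 0.51
```

```bash
python3 -c "
from h import *
st();rel();save(cam('side'),'s4.png',3,(170,80,170,150))"
```

```text
t 5.35 tcp [ 0.5948 -0.0638  0.1069] jaw 16.82 w 0.51 F [  1.5 -11.6  -3. ]
s(y') -0.0385 x' 0.0043
```

View pics/s4.png

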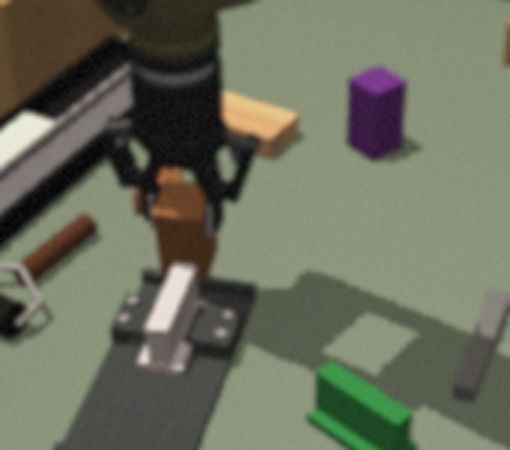

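play_rows:
  motion:
    - [-0.07,0.2,-0.04,0,255]
    - [-0.06,0.2,-0.01,0,255]

```text
time_s: 5.65
tool_pos: [0.5796, -0.009, 0.1052]
tool_rot: [0.596, 0.802, -0.013, 0.044]
ft_force: [1.0, -0.9, -1.5]
gripper_width: 0.512
```

```bash
cat >> h.py <<'E'
def tilt():
    from scipy.spatial.transform import Rotation as R
    z=R.from_quat(robot.observe()["tool_rot"]).as_matrix()[:,2];a=np.radians(16)
    print("tool z along x',y' deg",np.degrees([z[:2]@[np.cos(a),np.sin(a)],z[:2]@[-np.sin(a),np.cos(a)]]).round(2))
E
python3 -c "
from h import *
st();rel();tilt();save(cam('side'),'s5.png',3,(170,80,170,150))"
```

```text
t 5.65 tcp [ 0.5796 -0.009   0.1052] jaw 16.75 w 0.512 F [ 1.  -0.9 -1.5]
s(y') 0.0184 x' 0.0048
tool z along x',y' deg [ 1.85 -4.91]
```

View pics/s5.png

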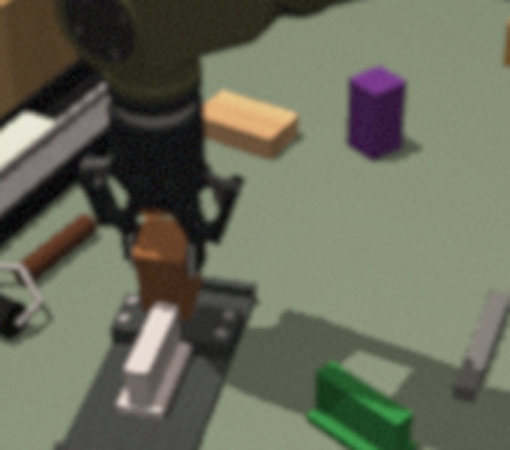

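```bash
cat >> h.py <<'E'
def spacer():
    out=None
    c=cam("side");hsv=cv2.cvtColor(c["pixels"],cv2.COLOR_RGB2HSV)
    m=((hsv[...,1]<45)&(hsv[...,2]>185)).astype(np.uint8)
    n,l,s,ce=cv2.connectedComponentsWithStats(m)
    for i in range(1,n):
        if s[i,4]<40: continue
        cn=max(cv2.findContours((l==i).astype(np.uint8),0,1)[0],key=cv2.contourArea)
        P=np.array([onz(c,*p[0],.06)[:2] for p in cn],np.float32)
        r=cv2.minAreaRect(P);print(ce[i].round(),np.round(r[0],4),np.round(r[1],4),round(r[2],1))
E
python3 -c "
from h import *
spacer()
c=cam('side');f=lambda x,y,z:onz(c,170+(x-1)/3,80+(y-1)/3,z)[:2]
a=np.radians(16);O=np.array([.572,.0005])
for n,p in dict(webFL=(127,371,.06),webFR=(145,374,.06),webBR=(180,310,.06),footFL=(117,405,.018),footFR=(158,413,.018),footBR=(190,347,.018)).items():
  q=f(*p);d=q-O;print(n,q.round(4),'plate y',round(d@[-np.sin(a),np.cos(a)],4),'x',round(d@[np.cos(a),np.sin(a)],4))
"
```

```text
[24. 85.] [ 1.5247 -0.1764] [0.239 0.507] 53.3
[136. 156.] [ 0.8561 -0.0012] [0.0397 0.3977] 0.0
[219. 195.] [0.5596 0.0502] [0.0182 0.0846] 14.8
[126. 197.] [0.7606 0.1704] [0.0612 0.063 ] 6.2
[104. 243.] [0.6968 0.3179] [0.0182 0.0585] 43.2
webFL [0.5564 0.0871] plate y 0.0875 x 0.0089
webFR [0.5414 0.083 ] plate y 0.0877 x -0.0066
webBR [ 0.56   -0.0011] plate y 0.0017 x -0.012
footFL [0.5687 0.0894] plate y 0.0863 x 0.0213
footFR [0.533  0.0809] plate y 0.088 x -0.0153
footBR [ 0.5538 -0.0042] plate y 0.0005 x -0.0188
```

play_rows:
  motion:
    - [-0.04,0.11,0,0,255]
    - [-0.02,0.05,0,0,255]
    - [0,0,0,0,255]

```text
time_s: 6.18
tool_pos: [0.5685, 0.0184, 0.1033]
tool_rot: [0.595, 0.803, -0.013, 0.041]
ft_force: [0.3, -0.1, -0.8]
gripper_width: 0.508
```

```bash
python3 -c "
from h import *
st();rel();tilt();spacer();save(cam('side'),'s6.png',3,(170,80,170,150))"
```

```text
t 6.17 tcp [0.5685 0.0184 0.1033] jaw 16.9 w 0.508 F [ 0.3 -0.1 -0.8]
s(y') 0.0477 x' 0.0017
tool z along x',y' deg [ 1.69 -4.61]
[24. 85.] [ 1.5247 -0.1764] [0.239 0.507] 53.3
[136. 156.] [ 0.8561 -0.001 ] [0.3981 0.0401] 89.9
[126. 197.] [0.7606 0.1704] [0.0612 0.063 ] 6.2
[217. 201.] [0.5516 0.0724] [0.0188 0.082 ] 15.7
[104. 243.] [0.6965 0.3178] [0.0181 0.0588] 43.9
```

View pics/s6.png

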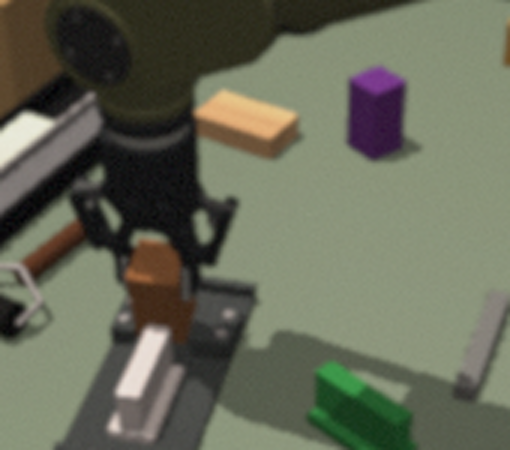

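The spacer is at plate y of about 0.075 m, clear of the lips. Next the block goes back to the open table.

play_rows:
  motion:
    - [0.05,-0.15,0.15,0,255]
    - [0,-0.15,0.25,0,255]
    - [0,-0.35,0.05,0,255]
    - [0,-0.35,0,0,255]
    - [-0.03,-0.35,0,0,255]

```text
time_s: 6.9
tool_pos: [0.5707, -0.1875, 0.1715]
tool_rot: [0.593, 0.804, -0.013, 0.039]
ft_force: [-0.1, 0.2, -0.7]
gripper_width: 0.511
```

play_rows:
  motion:
    - [-0.05,-0.3,0,0,255]
    - [-0.03,-0.15,0,0,255]
    - [0,0,0,0,255]

```text
time_s: 7.28
tool_pos: [0.557, -0.2614, 0.1709]
tool_rot: [0.596, 0.802, -0.013, 0.039]
ft_force: [-0.4, -0.0, -2.2]
gripper_width: 0.516
```

```bash
python3 -c "
from h import *
st();rel();tilt();save(cam('side'),'s7.png',3,(170,60,170,150))"
```

```text
t 7.28 tcp [ 0.557  -0.2614  0.1709] jaw 16.78 w 0.516 F [-0.4 -0.  -2.2]
s(y') -0.218 x' -0.0865
tool z along x',y' deg [ 1.53 -4.42]
```

View pics/s7.png

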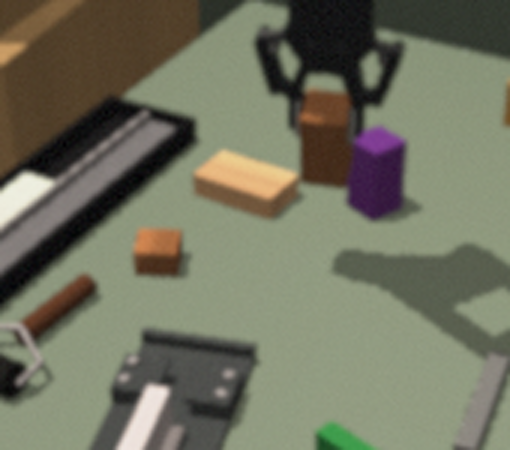

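play_rows:
  motion:
    - [0,0,-0.25,0,255]
    - [0,0,-0.25,0,255]
    - [0,0,-0.12,0,255]
    - [0,0,0,0,255]
  squeeze: 40

```text
time_s: 7.82
tool_pos: [0.5586, -0.257, 0.0767]
tool_rot: [0.594, 0.803, -0.012, 0.039]
ft_force: [-0.4, 0.5, -1.3]
gripper_width: 0.504
```

```bash
python3 -c "
from h import *
st();tilt()"
```

```text
t 7.83 tcp [ 0.5586 -0.257   0.0767] jaw 17.02 w 0.504 F [-0.4  0.5 -1.3]
tool z along x',y' deg [ 1.68 -4.4 ]
```

play_rows:
  motion:
    - [0,0,-0.04,0,255]
    - [0,0,-0.03,0,255]
    - [0,0,-0.03,0,255]

```text
time_s: 8.2
tool_pos: [0.5615, -0.2579, 0.0665]
tool_rot: [0.594, 0.804, -0.012, 0.043]
ft_force: [-6.8, 3.5, 19.0]
gripper_width: 0.508
```

```bash
python3 -c "
from h import *
st();tilt()"
```

```text
t 8.2 tcp [ 0.5615 -0.2579  0.0665] jaw 17.08 w 0.508 F [-6.8  3.5 19. ]
tool z along x',y' deg [ 1.92 -4.67]
```

play_rows:
  motion:
    - [0,0,0.005,0,255]
    - [0,0,0,0,180]
    - [0,0,0,0,0]
    - [0,0,0,0,0]
    - [0,0,0,0,0]

```text
time_s: 8.82
tool_pos: [0.5629, -0.2589, 0.0695]
tool_rot: [0.594, 0.803, -0.011, 0.045]
ft_force: [0.5, 0.5, -0.3]
gripper_width: 1.003
```

```bash
python3 -c "
from h import *
st();tilt();save(cam('side'),'s8.png',4,(220,60,140,100));save(cam('wrist'),'w8.png',1.5)"
```

```text
t 8.82 tcp [ 0.5629 -0.2589  0.0695] jaw 17.06 w 1.003 F [ 0.5  0.5 -0.3]
tool z along x',y' deg [ 2.11 -4.85]
```

View pics/s8.png

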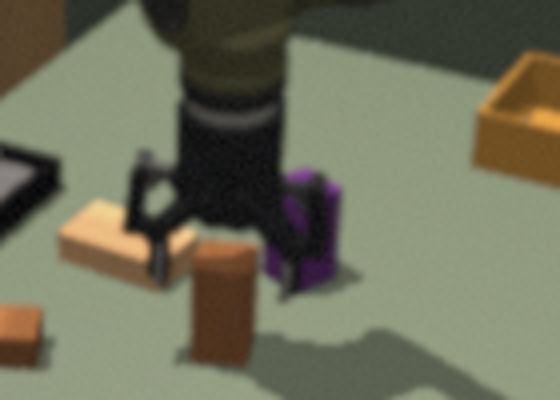

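View pics/w8.png

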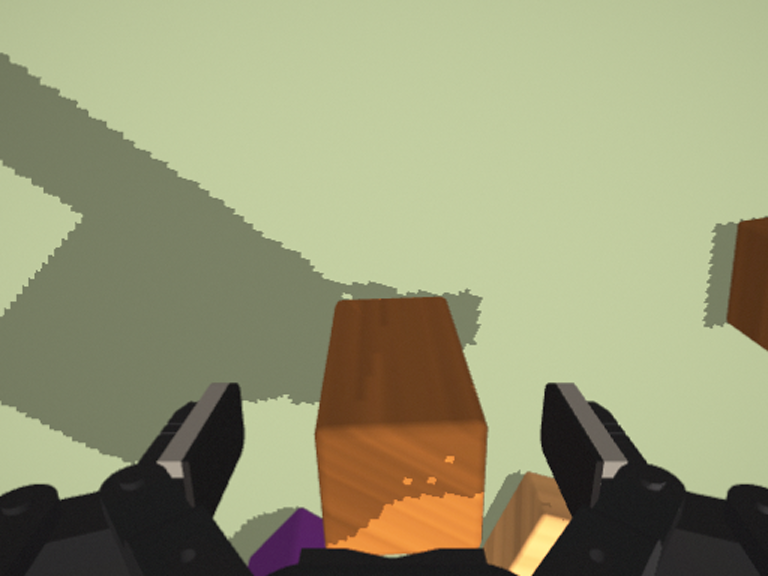

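The block stands upright and released. Retreat upward, then go over the spacer.

play_rows:
  motion:
    - [0,0.02,0.2,0,0]
    - [0,0.02,0.35,0,0]
    - [0,0,0.35,0,0]
    - [0,0.2,0.1,0,0]
    - [0,0.2,0,0,0]

```text
time_s: 9.55
tool_pos: [0.5613, -0.1922, 0.2232]
tool_rot: [0.595, 0.802, -0.011, 0.044]
ft_force: [0.1, 0.0, -1.1]
gripper_width: 1.001
```

play_rows:
  motion:
    - [0,0.35,0,0,0]
    - [0,0.35,0,0,0]
    - [0,0.3,0,0,0]
    - [0,0,0,0,0]

```text
time_s: 10.05
tool_pos: [0.5611, -0.0368, 0.2247]
tool_rot: [0.595, 0.802, -0.01, 0.045]
ft_force: [-0.2, -0.2, -1.1]
gripper_width: 1.001
```

```bash
python3 - <<'E'
from h import *
st();tilt();save(cam('wrist'),'w9.png',1.5);spacer();save(cam('top'),'t9.png',1.5)
E
```

```text
t 10.05 tcp [ 0.5611 -0.0368  0.2247] jaw 16.91 w 1.001 F [-0.2 -0.2 -1.1]
tool z along x',y' deg [ 2.23 -4.84]
[24. 85.] [ 1.5204 -0.1732] [0.239  0.4963] 53.3
[135. 156.] [ 0.8563 -0.0015] [0.039  0.3973] 0.0
[126. 197.] [0.7606 0.1704] [0.0612 0.063 ] 6.2
[217. 200.] [0.5524 0.0695] [0.0188 0.087 ] 15.7
[104. 243.] [0.6968 0.3179] [0.0181 0.0585] 43.2
```

View pics/w9.png

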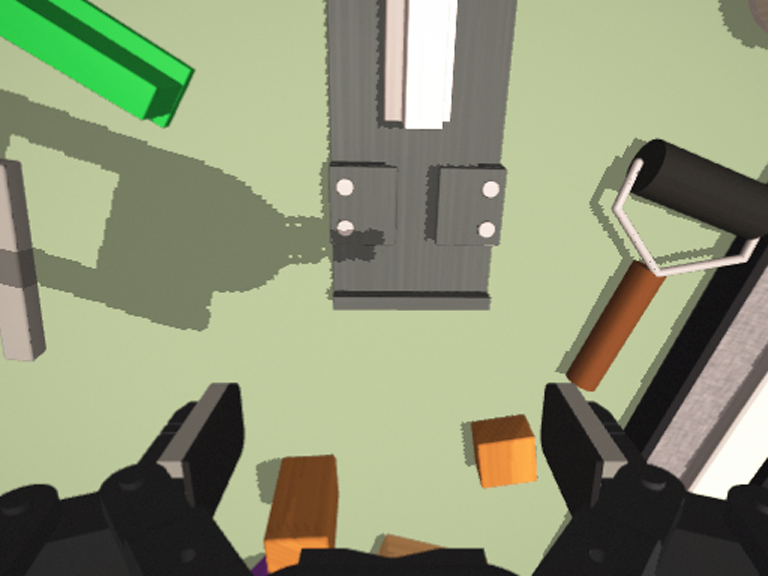

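View pics/t9.png

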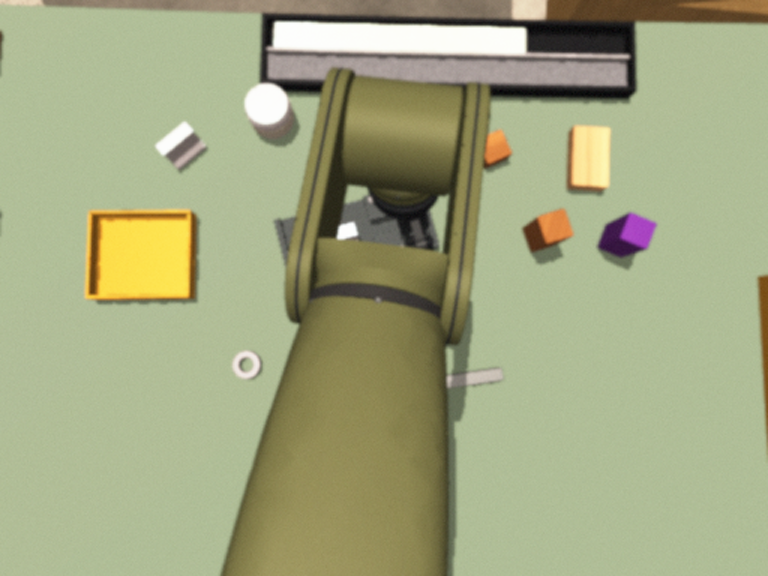

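play_rows:
  motion:
    - [-0.02,0.3,-0.1,-0.01,0]
    - [-0.02,0.3,-0.2,0,0]
    - [-0.01,0.1,-0.2,0,0]
    - [0,0,0,0,0]

```text
time_s: 10.7
tool_pos: [0.5552, 0.0612, 0.149]
tool_rot: [0.609, 0.792, -0.011, 0.047]
ft_force: [0.2, 0.3, 0.6]
gripper_width: 1.001
```

```bash
python3 - <<'E'
from h import *
st();tilt();c=cam('wrist');save(c,'w10.png',1.5)
E
```

```text
t 10.7 tcp [0.5552 0.0612 0.149 ] jaw 14.9 w 1.001 F [0.2 0.3 0.6]
tool z along x',y' deg [ 2.16 -5.08]
```

View pics/w10.png

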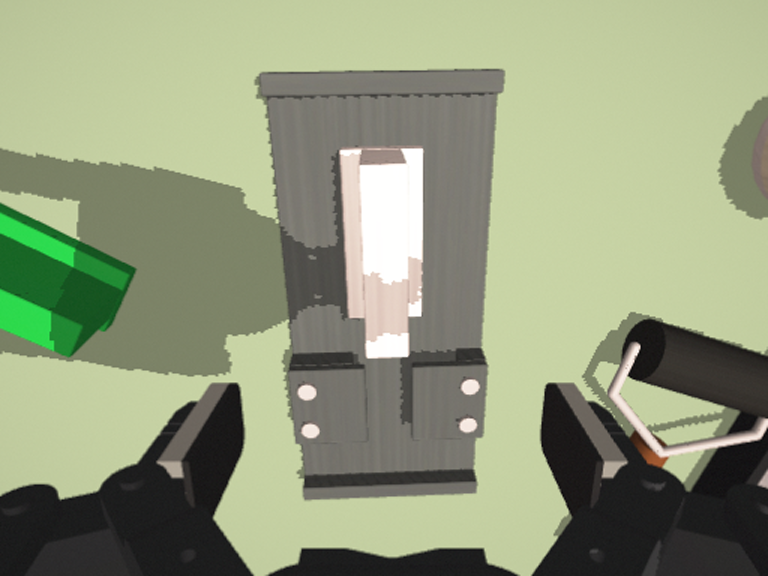

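```bash
python3 - <<'E'
from h import *
c=cam('wrist')
P=np.array([onz(c,x/1.5,y/1.5,.06)[:2] for x,y in[(360,163),(408,163),(408,357),(365,357)]])
print(P.round(4),P.mean(0).round(4))
print(cv2.minAreaRect(P.astype(np.float32)));st()
E
```

```text
[[0.5333 0.1115]
 [0.5522 0.1164]
 [0.5768 0.0288]
 [0.5569 0.024 ]] [0.5548 0.0702]
((0.5550565123558044, 0.07013652473688126), (0.020389212295413017, 0.09115680307149887), 15.111489295959473)
t 10.8 tcp [0.5575 0.0606 0.1525] jaw 14.82 w 1.0 F [-0.3 -0.1  0.5]
```

play_rows:
  motion:
    - [-0.02,0.06,-0.2,0,0]
    - [0,0.0,-0.2,0,0]
    - [0,0,-0.08,0,0]
    - [0,0,0,0,0]

```text
time_s: 11.3
tool_pos: [0.5613, 0.0648, 0.0879]
tool_rot: [0.612, 0.789, -0.005, 0.055]
ft_force: [-0.1, 0.1, -0.0]
gripper_width: 0.994
```

```bash
python3 - <<'E'
from h import *
st();tilt()
E
```

```text
t 11.3 tcp [0.5613 0.0648 0.0879] jaw 14.39 w 0.994 F [-0.1  0.1 -0. ]
tool z along x',y' deg [ 3.28 -5.44]
```

play_rows:
  motion:
    - [-0.05,0.035,-0.1,0,0]
    - [-0.01,0.01,-0.15,0,0]
    - [-0.01,0,-0.08,0,0]
    - [0,0,0,0,0]

```text
time_s: 11.8
tool_pos: [0.5524, 0.0718, 0.0403]
tool_rot: [0.613, 0.788, -0.003, 0.058]
ft_force: [-0.2, 0.2, 1.1]
gripper_width: 0.997
```

```bash
python3 - <<'E'
from h import *
st();tilt();save(cam('wrist'),'w11.png',1.5);save(cam('side'),'s11.png',4,(170,120,120,120))
E
```

```text
t 11.8 tcp [0.5524 0.0718 0.0403] jaw 14.31 w 0.997 F [-0.2  0.2  1.1]
tool z along x',y' deg [ 3.64 -5.52]
```

View pics/w11.png

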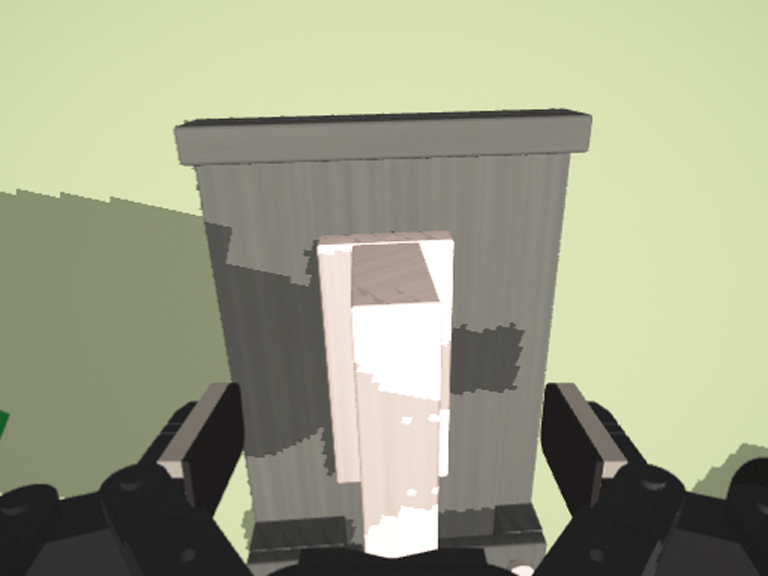

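View pics/s11.png

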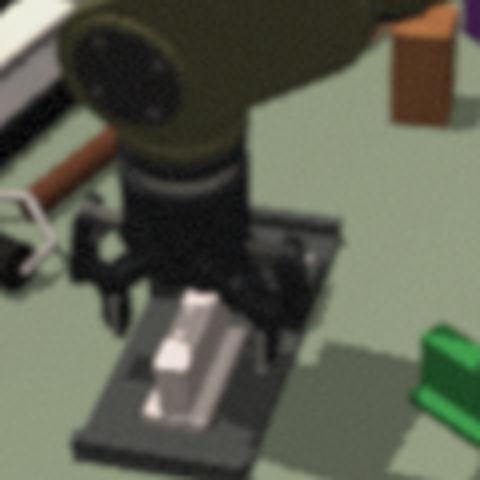

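play_rows:
  motion:
    - [0,0,0.02,0,255]
    - [0,0,0,0,255]
    - [0,0,0,0,255]
    - [0,0,0,0,255]
    - [0,0,0,0,255]
  squeeze: 60

```text
time_s: 12.52
tool_pos: [0.5549, 0.0716, 0.0483]
tool_rot: [0.612, 0.788, -0.002, 0.06]
ft_force: [-0.3, 0.0, -1.7]
gripper_width: 0.228
```

play_rows:
  motion:
    - [0,0,0,0,255]
    - [0,0,0,0,255]
    - [0,0,0,0,255]

```text
time_s: 12.9
tool_pos: [0.5549, 0.0716, 0.0482]
tool_rot: [0.612, 0.788, -0.002, 0.06]
ft_force: [-0.6, 0.7, 1.9]
gripper_width: 0.225
```

```bash
python3 - <<'E'
from h import *
st();tilt()
E
```

```text
t 12.9 tcp [0.5549 0.0716 0.0482] jaw 14.31 w 0.225 F [-0.6  0.7  1.9]
tool z along x',y' deg [ 3.88 -5.62]
```

play_rows:
  motion:
    - [0,0,0.15,0,255]
    - [0,0,0.25,0,255]
    - [0,0,0.2,0,255]
    - [0,0,0,0,255]

```text
time_s: 13.4
tool_pos: [0.5519, 0.0717, 0.1359]
tool_rot: [0.613, 0.788, -0.003, 0.057]
ft_force: [0.3, -0.0, -1.2]
gripper_width: 0.225
```

```bash
python3 - <<'E'
from h import *
st();tilt();save(cam('side'),'s12.png',4,(150,120,140,140))
E
```

```text
t 13.4 tcp [0.5519 0.0717 0.1359] jaw 14.3 w 0.225 F [ 0.3 -0.  -1.2]
tool z along x',y' deg [ 3.52 -5.48]
```

View pics/s12.png

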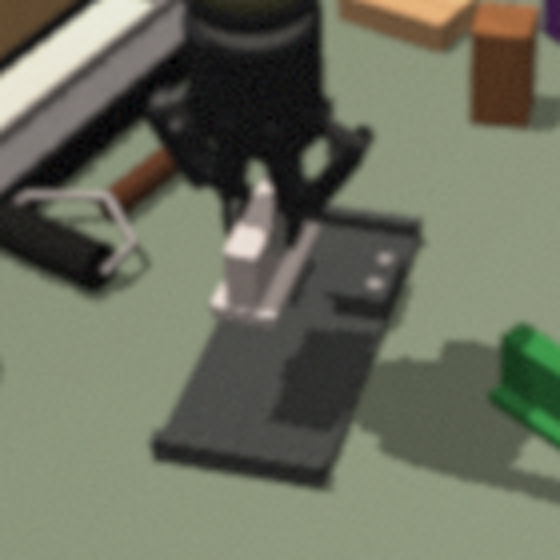

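Spacer held. Carrying it to the tray.

play_rows:
  motion:
    - [-0.03,0.25,0.03,-0.02,255]
    - [-0.04,0.35,0,-0.03,255]
    - [-0.04,0.35,0,-0.03,255]
    - [-0.04,0.35,0,-0.03,255]
    - [-0.03,0.3,0,0,255]

```text
time_s: 14.08
tool_pos: [0.5163, 0.313, 0.1244]
tool_rot: [0.701, 0.712, -0.019, 0.05]
ft_force: [0.4, 0.8, -2.2]
gripper_width: 0.223
```

play_rows:
  motion:
    - [0,0.2,0,0,255]
    - [0,0,0,0,255]

```text
time_s: 14.32
tool_pos: [0.5127, 0.3456, 0.118]
tool_rot: [0.699, 0.713, -0.023, 0.049]
ft_force: [0.3, 0.2, -2.5]
gripper_width: 0.224
```

```bash
python3 - <<'E'
from h import *
st();tilt();save(cam('side'),'s13.png',3,(70,180,170,170))
E
```

```text
t 14.32 tcp [0.5127 0.3456 0.118 ] jaw 1.18 w 0.224 F [ 0.3  0.2 -2.5]
tool z along x',y' deg [ 0.51 -6.13]
```

View pics/s13.png

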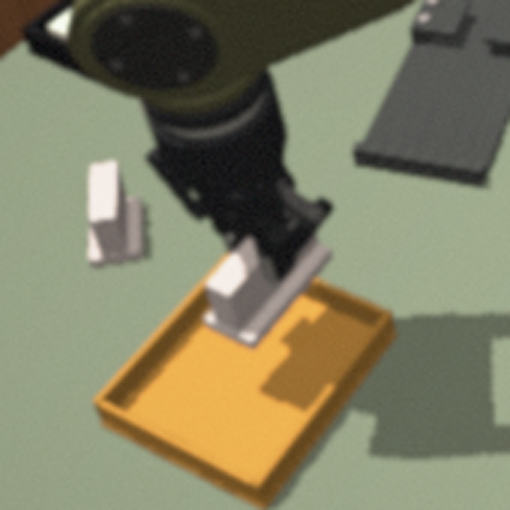

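play_rows:
  motion:
    - [0.06,0.11,0,0,255]
    - [0.02,0.02,-0.15,0,255]
    - [0,0,-0.15,0,255]
    - [0,0,0,0,255]

```text
time_s: 14.88
tool_pos: [0.5218, 0.3577, 0.063]
tool_rot: [0.7, 0.712, -0.029, 0.048]
ft_force: [-0.6, 0.0, -2.5]
gripper_width: 0.223
```

```bash
python3 - <<'E'
from h import *
st();tilt();save(cam('side'),'s14.png',3,(70,180,170,170))
E
```

```text
t 14.88 tcp [0.5218 0.3577 0.063 ] jaw 0.94 w 0.223 F [-0.6  0.  -2.5]
tool z along x',y' deg [-0.23 -6.43]
```

View pics/s14.png

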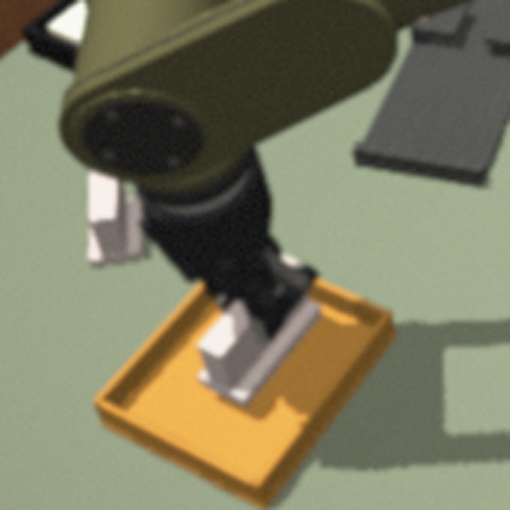

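Inside the tray outline. Lowering gently to contact.

play_rows:
  motion:
    - [0,0,-0.06,0,255]
    - [0,0,-0.03,0,255]
    - [0,0,-0.02,0,255]

```text
time_s: 15.3
tool_pos: [0.5234, 0.3576, 0.0482]
tool_rot: [0.701, 0.711, -0.027, 0.049]
ft_force: [0.3, 0.1, -3.0]
gripper_width: 0.223
```

```bash
python3 - <<'E'
from h import *
st();tilt()
E
```

```text
t 15.3 tcp [0.5234 0.3576 0.0482] jaw 0.87 w 0.223 F [ 0.3  0.1 -3. ]
tool z along x',y' deg [ 0.02 -6.37]
```

play_rows:
  motion:
    - [0,0,-0.03,0,255]
    - [0,0,-0.02,0,255]

```text
time_s: 15.55
tool_pos: [0.5247, 0.3579, 0.0447]
tool_rot: [0.701, 0.711, -0.027, 0.049]
ft_force: [-7.2, -5.2, 17.8]
gripper_width: 0.219
```

```bash
python3 - <<'E'
from h import *
st();tilt()
E
```

```text
t 15.55 tcp [0.5247 0.3579 0.0447] jaw 0.88 w 0.219 F [-7.2 -5.2 17.8]
tool z along x',y' deg [ 0.07 -6.43]
```

play_rows:
  motion:
    - [0,0,0.005,0,255]
    - [0,0,0,0,150]
    - [0,0,0,0,130]
    - [0,0,0,0,130]

```text
time_s: 16.05
tool_pos: [0.5262, 0.3591, 0.0477]
tool_rot: [0.7, 0.712, -0.025, 0.05]
ft_force: [0.7, 0.1, -0.3]
gripper_width: 0.491
```

```bash
python3 - <<'E'
from h import *
st();tilt();save(cam('side'),'s15.png',3,(70,180,170,170))
E
```

```text
t 16.05 tcp [0.5262 0.3591 0.0477] jaw 0.9 w 0.491 F [ 0.7  0.1 -0.3]
tool z along x',y' deg [ 0.35 -6.37]
```

View pics/s15.png

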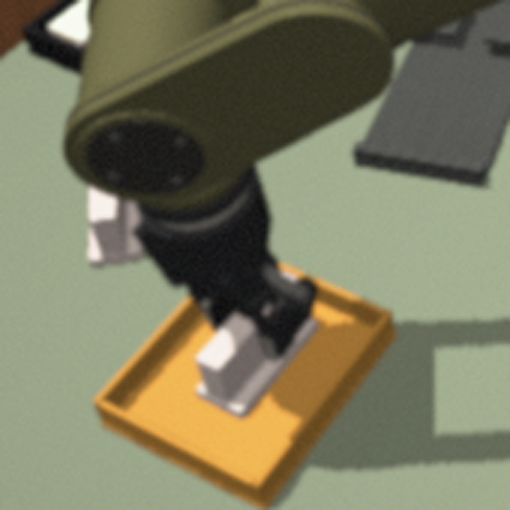

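play_rows:
  motion:
    - [0,0.01,0.12,0,130]
    - [0,0.02,0.25,0,130]
    - [0,0.02,0.3,0,130]
    - [0,0,0.3,0,130]
    - [0,-0.3,0.1,0,130]

```text
time_s: 16.73
tool_pos: [0.5251, 0.3225, 0.2163]
tool_rot: [0.699, 0.713, -0.024, 0.05]
ft_force: [0.2, -1.0, -0.7]
gripper_width: 0.492
```

play_rows:
  motion:
    - [-0.1,-0.35,0,0,130]
    - [-0.1,-0.35,0,0,130]
    - [-0.1,-0.35,0,0,130]
    - [0,0,0,0,130]

```text
time_s: 17.23
tool_pos: [0.4808, 0.1603, 0.226]
tool_rot: [0.7, 0.712, -0.018, 0.054]
ft_force: [-0.0, -0.3, -0.0]
gripper_width: 0.495
```

```bash
python3 - <<'E'
from h import *
st();c=cam('top');save(c,'t16.png',1.5);s=cam('side');save(s,'s16.png',1.5)
E
```

```text
t 17.23 tcp [0.4808 0.1603 0.226 ] jaw 1.0 w 0.495 F [-0.  -0.3 -0. ]
```

View pics/t16.png

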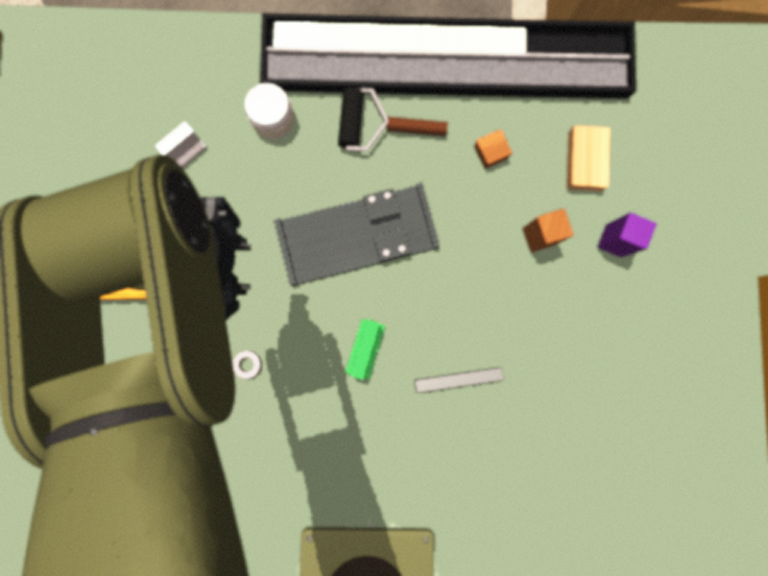

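View pics/s16.png

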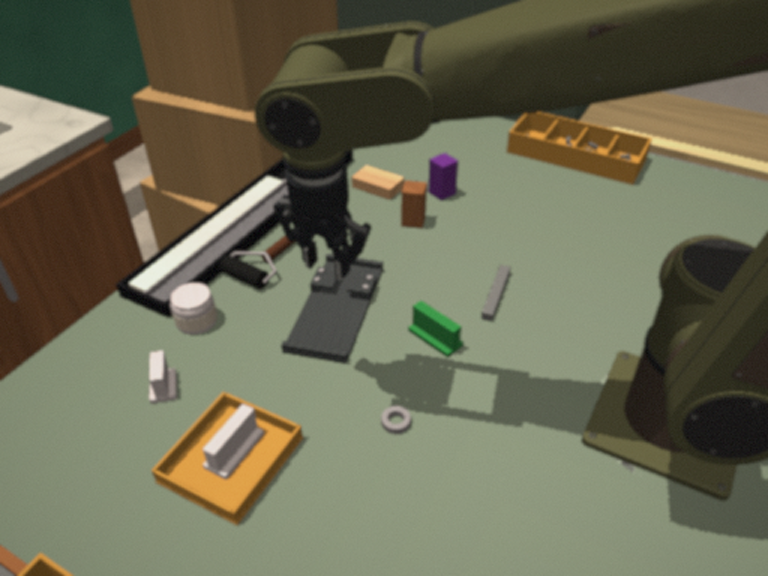

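The side view shows the spacer upright in the tray at (233,440). The block stands on the table at (413,203), clear of the purple one. One numeric check, then hand in.

```bash
python3 - <<'E'
from h import *
c=cam("side");hsv=cv2.cvtColor(c["pixels"],cv2.COLOR_RGB2HSV)
m=((hsv[...,1]<45)&(hsv[...,2]>185)).astype(np.uint8)
n,l,s,ce=cv2.connectedComponentsWithStats(m)
for i in range(1,n):
    if s[i,4]>40 and abs(ce[i]-[154,287]).max()<20:
        cn=max(cv2.findContours((l==i).astype(np.uint8),0,1)[0],key=cv2.contourArea)
        P=np.array([onz(c,*p[0],.057)[:2] for p in cn],np.float32)
        print(cv2.minAreaRect(P))
t=cam("top");hsv=cv2.cvtColor(t["pixels"],cv2.COLOR_RGB2HSV)
m=((hsv[...,0]<18)&(hsv[...,1]>120)&(hsv[...,2]>150)).astype(np.uint8)
n,l,s,ce=cv2.connectedComponentsWithStats(m)
for i in range(1,n):
    if s[i,4]>100 and abs(ce[i]-[367,152]).max()<15:
        cn=max(cv2.findContours((l==i).astype(np.uint8),0,1)[0],key=cv2.contourArea)
        print("block",cv2.minAreaRect(np.array([onz(t,*p[0],.085)[:2] for p in cn],np.float32)))
st();print(robot.hand_in())
E
```

```text
((0.526153564453125, 0.3570171892642975), (0.018430596217513084, 0.08860187977552414), 1.382379174232483)
block ((0.5681971311569214, -0.27533477544784546), (0.044629327952861786, 0.04411512613296509), 17.471487045288086)
t 17.43 tcp [0.4819 0.1635 0.2255] jaw 1.25 w 0.492 F [-0.5 -0.6  0.3]
the job is handed in; nothing more can be done
None
```

The job is handed in at about 17.5 s on the robot's clock; `hand_in` gave no verdict. I pushed the jammed spacer out along the slot with the brown block and stood the block back on the bare table. Then I gripped the spacer by its web, only once it was clear, and set it upright on its foot in the yellow tray.

**Last checks:**
- **Spacer:** it sits about 4 mm in x and 5 mm in y from the tray centre, and measures a full-size web top (18 by 89 mm) as it should when upright.
- **Block:** it stands at about (0.568, -0.275). Its top face measures 45 by 44 mm at the 85 mm height plane, so it is upright.
- **Push:** the spacer stopped at about 0.07 to 0.075 m in plate y, past the 0.048 m needed.
- **Arm:** it is clear of everything, and its force reading is near zero.

**Off plan:** the wrist tilted about 5 to 6° during the push and stayed tilted. The tilt is about the jaw axis, and both the block and the spacer still ended up upright. The loose 60 mm spacer and the green and purple look-alikes were not touched.

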